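# Dress the edge of a clamped plate with forward file strokes

## Robot

A 7-joint arm with a two-finger parallel gripper is mounted at the origin on a cart in front of the work surface, level with it; the furniture and walls round the work are solid. World frame = base frame: x ahead of the robot, y to its left, z up, the work surface at z = 0. Lengths are in m, angles in rad, forces in N, time in s.
With the tool pointing down it reaches from about 0.35 to 0.9 m from the base axis. Payload 8.1 kg.
Tool frame: the origin (TCP) lies midway between the tips of the shut fingers; the grasp point (between the pads) lies 19 mm behind it; z points along the fingers, y is the direction in which the jaws open and shut (so a half turn about z gives the same grasp; the last joint's range is limited). The gripper opens to 92 mm and grips with 3 to 60 N. Pads are 19 mm wide; open, the fingers measure 130 mm over their backs; the gripper's body (75 mm by 190 mm) begins 47 mm behind the grasp point.
Start: joints at [-1.256, 0.434, 0.025, 1.573, -0.012, 1.134, -0.075], TCP at [0.254, 0.571, 0.227] pointing down, gripper open.
Joint ranges: [-2.62, 2.62], [-0.44, 2.09], [-1.27, 1.32], [0.08, 2.57], [-1.32, 4.46], [0.12, 2], [-2.74, 2.74]. Speed limits (rad/s): [2.22, 2.22, 3.01, 3.01, 3.14, 3.14, 3.14].

## Interface

Orientations are given as a rotation vector (axis times angle).
In Python, from cell import monitor, get_image, get_calibration, workorder, look_for, masks_of gives the robot as it stands.
- The arm moves only by the shell command python3 -m crank 'ROWS' [FORCE]. ROWS is JSON, a list of rows, each a list of 3 entries, a list of its own where there are three numbers: the shift along the tool's x, y, z in cm, then the turn about the tool's z in degrees, then the closure in counts, from 0 (fully open) to 255 (shut). A call has 1 to 5 rows; each row shifts and turns the commanded pose from where the row before left it, along the tool's axes as they then stand; what a row does not reach is not made up. A row lasts 1/10 s, in which the tool goes at most 50 mm and 8.59 degrees, less where a joint would pass 70% of its speed; a pose out of reach is approached as far as the arm can. A call with a gripper value outside its range is refused whole. The fingers move at their own pace and stop on an object; FORCE is the grip in N (left out, the last holds). Time passes only in rows, so rows that do not move let the fingers close. It gives the time, the measured TCP pose, the force and the opening at its end, in the units of the state.
- monitor.observe(): the state, without advancing time (a new reading comes with each control period).
- get_image(name): name is "scene" or "top" or "wrist"; returns (picture, depth): 420x560x3 uint8, red, green, blue; 420x560 float32, m along the optical axis (not along the pixel's ray), 0 where there is no reading.
- get_calibration(name): a dict with "fx", "fy", "cx", "cy" (pixels), "D" ([k1, k2, p1, p2, k3] as OpenCV has them; the pictures are not rectified), "R" (3x3) and "t" (3): a world point X has camera coordinates R X + t. Camera axes: x right, y down, z forward; pixel columns grow to the right and rows downward; lengths in m; the calibration is good to about 2 mm. A picture is of the moment at which its call begins: read the wrist's pose just before it. get_calibration takes no time and is no camera call; for the wrist camera it gives the pose at the moment of the call.
- workorder.sign_off(): hands the job in, once; it reports no verdict.
Trained networks look in the newest picture that a camera, given by its name, has taken for a name from the list of things; names that differ only in an ending like _2 or _b are one class to them, and where a whole thing is asked for, a point or a joint stands for the part that bears it (a point fixed in the world has none). Each returns a list of dicts, best first, with "score" (0 to 1); they miss things now and then, are a little off and sometimes report something else, mostly with a low value. They report only what shows in the picture. A call takes as long as a camera call. They do not tell look-alikes from the thing itself.
- look_for(label, camera): "location" ([x, y, z] in m, in world coordinates, good to about 4 mm: the middle of the surface that is visible of it).
- masks_of(label, camera): "region" (420x560 bool, what is visible of it).
The state is a dict: "clock": time; "joints": joint angles; "dq": joint speeds; "joint_efforts": joint torques, N m; "position": TCP position; "ee_rot": TCP orientation; "force": force on the tool from outside, world axes, zero at the start; "ft_torque": the same for the moment, N m; "width": opening from 0.0 (shut) to 1.0 (fully open).
Only numpy, scipy, OpenCV 4.12 (cv2) and the standard library are available. Lean on these libraries where they do the work, as an engineer would, in place of code of your own. Each camera call takes 0.05 s, during which the arm holds its last target.

## Task

Take the orange-handled file and dress the top edge of the brass plate in the small clamp: give it two forward strokes, each about 7 cm long, away from the robot and squarely across the edge, pressing lightly so that the sprung plate gives by a few millimetres. Lift the file well clear after each stroke and come back in the air, never dragging it backwards on the plate. Then lay the file flat on the worktop, blade down, clear of the clamp, and let go; the blue-handled file is not needed.

Things in the scene. Friction and masses are not known exactly. Their poses are not given: they have to be found in the camera images.
- file_grip (a point): The file to use: steel blade 150 x 22 x 6 mm with an orange block handle 80 x 26 x 40 mm on the middle of its upper face; 46 mm high in all, about 0.2 kg, lying blade down on the worktop. Point: the handle's middle, 26 mm above the blade's underside (the filing face). x along the file, y across it (grip across y, 26 mm), z up. Both ends alike. A like file with a blue handle lies nearby.
- plate_edge (a point): Middle of the top edge of the upright brass plate in the grey clamp (base 120 x 70 mm, fixed), 90 mm above the worktop. Plate 6 mm thick (x), 50 mm wide (y, along the edge), 26 mm clear of the jaws. x: level, forward way of the stroke, away from the robot; z up. In a stroke the file lies along x, its handle's middle going from 35 mm before the edge to 35 mm past it, near y = 0.
- jaws (a joint): How far plate and jaws are pressed down on their springs, m: 0 free, 0.008 fully down. They yield from about 1.2 N on, then 0.7 N per mm; 3 to 5 mm is a good filing pressure. They spring back up when the file is lifted.
- carriage (a joint): How far the plate is drawn back (towards the robot, against x) from the clamp's stop, m: 0 on the stop, 0.010 at most. A light spring (0.7 N, 0.04 N more per mm) holds it on the stop; forward strokes push it on to the stop, dragging the file backwards on the plate draws it off.
Things that resemble listed ones, but are neither listed nor needed, are in the scene too. Of the things that look like the part that bears file_grip, take the one that is nearest to the robot's base at the start.

How it is judged:
On the way, in this order (a step that is already met when the one before it is completed fails the run):
1. first stroke begun: the file lies level and square on the plate's edge, its handle's middle at least 20 mm before the edge, the plate pressed down more than 1 mm (x of file_grip in the frame of plate_edge below -0.02 m and value of joint jaws above 0.001 m and z of file_grip in the frame of plate_edge between 0.018 and 0.034 m and y of file_grip in the frame of plate_edge between -0.02 and 0.02 m and angle between the x axis of file_grip and the x axis of plate_edge, either way round below 0.26 rad and angle between file_grip's own z axis and vertical below 0.22 rad), for 0.04 s.
2. first stroke done: still pressing, level and square, the handle's middle at least 20 mm past the edge (x of file_grip in the frame of plate_edge above 0.02 m and value of joint jaws above 0.001 m and z of file_grip in the frame of plate_edge between 0.018 and 0.034 m and y of file_grip in the frame of plate_edge between -0.02 and 0.02 m and angle between the x axis of file_grip and the x axis of plate_edge, either way round below 0.26 rad and angle between file_grip's own z axis and vertical below 0.22 rad), for 0.04 s.
3. the file lifted at least 8 mm off the edge, still past it (x of file_grip in the frame of plate_edge above 0.005 m and z of file_grip in the frame of plate_edge above 0.034 m and value of joint jaws below 0.001 m), for 0.04 s.
4. second stroke begun, as the first (all of step 1), for 0.04 s.
5. second stroke done, as the first (all of step 2), for 0.04 s.
6. the file lifted at least 8 mm off the edge, still past it (all of step 3), for 0.04 s.
At the end, for the whole second after the job is handed in: The orange-handled file lies blade down on the worktop (its handle's middle 20 to 34 mm high, tilted less than 10 degrees), at least 60 mm from the plate's edge by its handle's middle; the plate has sprung up (within 1 mm) and is on its stop (within 4 mm) (height (world z) of file_grip between 0.02 and 0.034 m and angle between file_grip's own z axis and vertical below 0.17 rad and value of joint jaws below 0.001 m and value of joint carriage below 0.004 m and horizontal distance between file_grip and plate_edge above 0.06 m); the robot touches nothing.
It fails at once if the plate drawn back more than 4 mm from its stop, as by dragging the file backwards on it (value of joint carriage above 0.004 m).
It also fails if it takes over 61 s, if anything falls off the work surface, if the arm or the gripper's body presses on something with over 40 N, if the wrist force passes 120 N, or if a joint passes its speed limit or range.

## Working session

There is one attempt and no reset: what is moved stays moved. The work goes in short steps, Python scripts to look and compute and a shell command to move; the robot and the scene stay as the last step left them, time stands still between calls to the robot, and variables do not carry over. Pictures are saved under pics/ and viewed, and the job is handed in when it is done.

```bash
ls; mkdir -p pics
python3 - <<'E'
from cell import monitor, get_image, get_calibration, look_for
import cv2,numpy as np
s=monitor.observe(); print(s)
for n in ("scene","top"):
    p,d=get_image(n); cv2.imwrite(f"pics/{n}1.png",p[:,:,::-1])
    c=get_calibration(n); print(n,c)
    for l in("file_grip","plate_edge","jaws"):
        print(l,[(round(r['score'],2),np.round(r['location'],3)) for r in look_for(l,n)])
E
```

```text
pics
{'clock': 0.0, 'joints': array([-1.25558341,  0.43521528,  0.02499037,  1.57409168, -0.01157914,
        1.13397861, -0.07511784]), 'dq': array([-3.27982097e-05, -1.08291686e-03,  3.47475426e-04, -1.22715678e-03,
        4.04978851e-04, -1.31796878e-03, -1.07469812e-03]), 'joint_efforts': array([-9.93490175e-04, -6.67865753e+01,  9.84255932e-01, -3.14463723e+01,
       -6.07044459e-02,  4.28433577e-02,  1.52923294e-04]), 'position': array([0.25346561, 0.57074855, 0.22595205]), 'ee_rot': array([-6.51648414e-01, -3.07310471e+00,  2.41964531e-03]), 'force': array([-0.56496359,  0.47817415, -0.02018865]), 'ft_torque': array([-0.05219623, -0.01667556, -0.00113748]), 'width': 1.0023594545553998}
scene {'fx': 495.02987607484073, 'fy': 495.02987607484073, 'cx': 272.97422855078025, 'cy': 204.67983715209638, 'D': array([-0.15676915,  0.        ,  0.        ,  0.        ,  0.        ]), 'R': array([[-0.739683  , -0.6724632 , -0.02573509],
       [-0.25244123,  0.31271859, -0.91568581],
       [ 0.62381286, -0.67082063, -0.40107006]]), 't': array([0.64823733, 0.08186791, 0.98166809])}
file_grip [(0.93, array([0.574, 0.186, 0.029])), (0.64, array([0.492, 0.658, 0.033]))]
plate_edge [(0.56, array([0.483, 0.375, 0.066]))]
jaws [(0.91, array([0.485, 0.37 , 0.061]))]
top {'fx': 459.504520533989, 'fy': 459.504520533989, 'cx': 278.6363504073864, 'cy': 207.50832099987818, 'D': array([0.04300372, 0.        , 0.        , 0.        , 0.        ]), 'R': array([[-0.0194947 , -0.99978899,  0.00647481],
       [-0.99603615,  0.01885856, -0.08692722],
       [ 0.08678677, -0.00814377, -0.99619362]]), 't': array([0.40518868, 0.514951  , 0.97547635])}
file_grip [(0.9, array([0.525, 0.633, 0.04 ])), (0.74, array([0.589, 0.18 , 0.046]))]
plate_edge [(0.7, array([0.483, 0.36 , 0.064]))]
jaws [(0.77, array([0.486, 0.363, 0.066]))]
```

View pics/scene1.png

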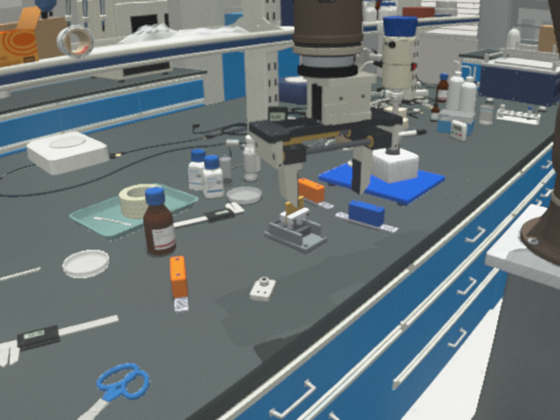

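View pics/top1.png

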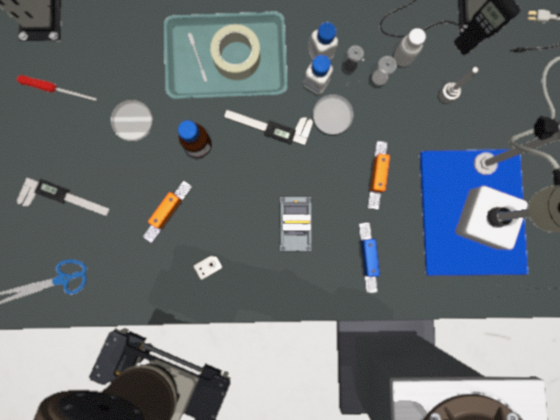

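The orange-handled files are at top px (165,210) and (380,174), and the blue one is at (369,257). The orange one at (380,174) is nearer to the base (about 0.61 m against 0.82 m), so that's my choice. I'll check it and the clamp in close crops.

```bash
cat > h.py <<'E'
from cell import monitor, get_image, get_calibration, look_for, masks_of
import cv2,numpy as np
from scipy.spatial.transform import Rotation as Ro
def K(c): return np.array([[c['fx'],0,c['cx']],[0,c['fy'],c['cy']],[0,0,1]])
def unproj(c,d):
    h,w=d.shape; u,v=np.meshgrid(np.arange(w),np.arange(h))
    n=cv2.undistortPoints(np.stack([u,v],-1).reshape(-1,1,2).astype(np.float64),K(c),np.array(c['D'])).reshape(h,w,2)
    P=np.concatenate([n*d[...,None],d[...,None]],-1)
    return (P-c['t'])@c['R']   # R^T (P-t)
def crop(p,u0,u1,v0,v1,f,k): cv2.imwrite(f,cv2.resize(p[v0:v1,u0:u1,::-1],None,fx=k,fy=k,interpolation=cv2.INTER_CUBIC))
E
python3 - <<'E'
from h import *
p,d=get_image("top");c=get_calibration("top");X=unproj(c,d)
crop(p,270,410,130,270,"pics/c1.png",4)
q,e=get_image("scene");c2=get_calibration("scene");Y=unproj(c2,e)
crop(q,250,350,165,265,"pics/c2.png",6)
hsv=cv2.cvtColor(p,cv2.COLOR_RGB2HSV)
m=(hsv[...,0]<18)&(hsv[...,1]>150)&(hsv[...,2]>120)
n,l,st,ce=cv2.connectedComponentsWithStats(m.astype(np.uint8))
for i in range(1,n):
    if st[i,4]>80:
        pts=X[l==i]; pts=pts[pts[:,2]>.03]
        if len(pts)<20: continue
        r=cv2.minAreaRect(pts[:,:2].astype(np.float32)); print(ce[i],r,np.median(pts[:,2]))
print("table",np.median(X[240:300,250:330,2]))
for v in range(190,256,3): print(v,np.round(X[v,[286,296,306]],3).tolist(),p[v,296])
E
```

```text
[380.86728395 172.68209877] ((0.5136456489562988, 0.26554596424102783), (0.06375357508659363, 0.30968040227890015), 40.98697280883789) 0.046189281999587176
[163.09174312 209.68501529] ((0.46519556641578674, 0.537284255027771), (0.2624060809612274, 0.07928470522165298), 60.95353698730469) 0.04654571702098238
table 0.001468748233243109
190 [[0.563, 0.378, 0.001], [0.563, 0.356, 0.001], [0.562, 0.333, -0.0]] [83 90 87]
193 [[0.557, 0.378, -0.0], [0.556, 0.356, -0.0], [0.555, 0.334, 0.002]] [79 87 85]
196 [[0.55, 0.378, 0.001], [0.549, 0.356, 0.001], [0.549, 0.334, -0.001]] [105 111 112]
199 [[0.542, 0.379, 0.014], [0.541, 0.357, 0.016], [0.54, 0.335, 0.018]] [178 180 177]
202 [[0.533, 0.379, 0.039], [0.532, 0.358, 0.038], [0.532, 0.337, 0.037]] [163 136 100]
205 [[0.526, 0.38, 0.038], [0.526, 0.358, 0.035], [0.526, 0.337, 0.035]] [107 107 115]
208 [[0.52, 0.38, 0.032], [0.52, 0.358, 0.033], [0.52, 0.337, 0.031]] [126 124 131]
211 [[0.514, 0.38, 0.031], [0.513, 0.358, 0.032], [0.513, 0.337, 0.035]] [123 122 129]
214 [[0.508, 0.38, 0.03], [0.507, 0.358, 0.034], [0.507, 0.337, 0.033]] [172
[... 435 characters left out ...]
233 233]
232 [[0.469, 0.381, 0.031], [0.468, 0.359, 0.034], [0.468, 0.338, 0.028]] [111 108 119]
235 [[0.463, 0.38, 0.013], [0.463, 0.359, 0.014], [0.462, 0.337, 0.013]] [129 133 136]
238 [[0.457, 0.38, 0.012], [0.456, 0.359, 0.013], [0.456, 0.337, 0.012]] [169 175 180]
241 [[0.45, 0.381, 0.012], [0.45, 0.359, 0.013], [0.449, 0.337, 0.014]] [170 177 180]
244 [[0.444, 0.381, 0.013], [0.443, 0.359, 0.012], [0.443, 0.337, 0.011]] [172 178 181]
247 [[0.437, 0.381, 0.014], [0.437, 0.359, 0.015], [0.436, 0.338, 0.014]] [171 176 179]
250 [[0.431, 0.381, 0.01], [0.43, 0.359, 0.015], [0.43, 0.338, 0.013]] [127 131 133]
253 [[0.424, 0.381, 0.001], [0.424, 0.359, 0.003], [0.423, 0.337, 0.0]] [82 88 87]
```

View pics/c1.png

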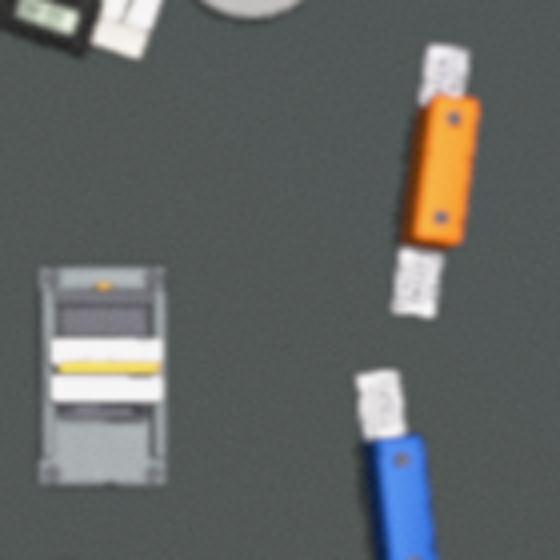

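View pics/c2.png

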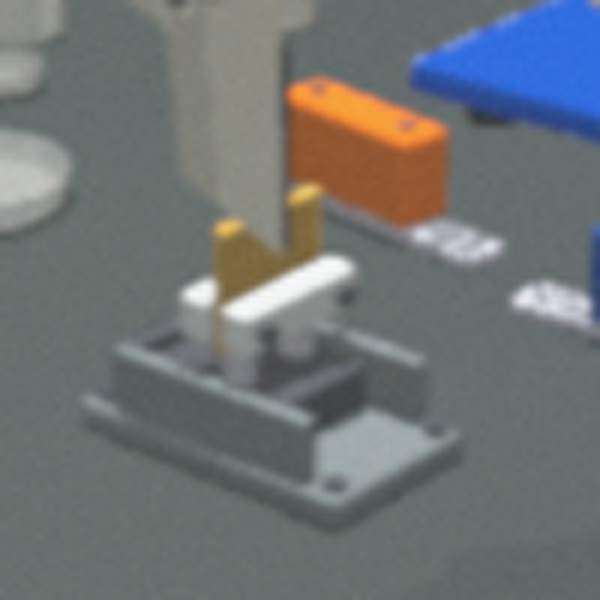

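Crop c1 confirms the orange file at top px (380,172), with the blue one at (369,257). The brass edge is at about (297,222) between the white jaws. Next I'll measure these precisely.

Run:
```python
from h import *
for cam,box in(("top",(365,398,140,210)),("scene",(285,340,170,215))):
    p,d=get_image(cam);c=get_calibration(cam);X=unproj(c,d)
    hsv=cv2.cvtColor(p,cv2.COLOR_RGB2HSV)
    u0,u1,v0,v1=box; B=np.zeros(d.shape,bool);B[v0:v1,u0:u1]=1
    m=B&(hsv[...,0]<18)&(hsv[...,1]>150)&(abs(X[...,2]-.046)<.006)
    r=cv2.minAreaRect(X[m][:,:2].astype(np.float32));print(cam,"handle",r,m.sum(),X[m].mean(0))
    if cam=="top":
        # blade corners: bright pixels at blade height
        m=B&(p.min(2)>120)&(X[...,2]<.02)&(X[...,2]>0)
        r=cv2.minAreaRect(X[m][:,:2].astype(np.float32));print("blade",r,cv2.boxPoints(r))
        B=np.zeros(d.shape,bool);B[190:260,272:322]=1
        m=B&(X[...,2]>.007)&(X[...,2]<.02)
        r=cv2.minAreaRect(X[m][:,:2].astype(np.float32));print("base",r)
        m=B&(X[...,2]>.075)
        r=cv2.minAreaRect(X[m][:,:2].astype(np.float32));print("plate",r,X[m].mean(0),X[m].max(0),X[m].min(0))
        m=B&(X[...,2]>.055)&(X[...,2]<.07)
        r=cv2.minAreaRect(X[m][:,:2].astype(np.float32));print("jaws",r)
        print(np.argwhere((hsv[...,0]>18)&(hsv[...,0]<32)&(hsv[...,1]>100)&B).mean(0))
        y=(hsv[...,0]>18)&(hsv[...,0]<32)&(hsv[...,1]>100)&B
        # yellow ray intersect z=.09
        ys=[]
        n=cv2.undistortPoints(np.argwhere(y)[:,None,::-1].astype(float),K(c),c['D']).reshape(-1,2)
        o=-c['R'].T@c['t']; dr=np.c_[n,np.ones(len(n))]@c['R']; W=o+dr*((.09-o[2])/dr[:,2])[:,None]
        W=W[W[:,0]<.51];print("yellow",W.mean(0),W.min(0),W.max(0),np.degrees(np.polyfit(W[:,1],W[:,0],1)))
```

```text
top handle ((0.5919474959373474, 0.17687633633613586), (0.026798253878951073, 0.07774239033460617), 80.02421569824219) 289 [0.59030388 0.17751568 0.04623375]
blade ((0.5940172076225281, 0.17474228143692017), (0.026993291452527046, 0.15450893342494965), 80.60354614257812) [[0.5155958  0.17403966]
 [0.6680316  0.14881378]
 [0.6724386  0.1754449 ]
 [0.52000284 0.20067078]]
base ((0.4870571196079254, 0.35997700691223145), (0.0701187327504158, 0.118002749979496), 88.64974975585938)
plate ((0.4745679795742035, 0.37833884358406067), (0.0326920785009861, 0.08564053475856781), 36.05547332763672) [0.47971747 0.3665774  0.23264219] [0.49118764 0.403336   1.01390306] [0.43615039 0.33523744 0.0776257 ]
jaws ((0.4861396849155426, 0.3591412901878357), (0.05616789311170578, 0.033242855221033096), 88.8035659790039)
[220.68627451 296.70588235]
yellow [0.48769881 0.35986116 0.09      ] [0.48624046 0.33518465 0.09      ] [0.48913644 0.38354684 0.09      ] [ 0.94046708 27.60464598]
scene handle ((0.5912425518035889, 0.17865431308746338), (0.026529580354690552, 0.07681062072515488), 80.63370513916016) 144 [0.58748753 0.18103707 0.04434103]
```

```bash
cat > go.py <<'E'
# print shift needed in tool axes (cm) and turn (deg) to reach TCP target x y z with tool x along heading deg
import sys; from h import *
def need(x,y,z,head):
    s=monitor.observe(); R=Ro.from_rotvec(s['ee_rot']).as_matrix()
    dl=R.T@(np.array([x,y,z])-s['position'])*100
    h=np.degrees(np.arctan2(R[1,0],R[0,0]))
    t=-(head-h); t=(t+90)%180-90
    print("t",round(s['clock'],2),"pos",np.round(s['position'],4),"head",round(h,2),"tilt",np.round(R[:,2],3),"F",np.round(s['force'],2),"w",round(s['width'],3))
    print("shift cm",np.round(dl,2),"turn",round(t,1))
if __name__=="__main__": need(*map(float,sys.argv[1:5]))
E
python3 go.py 0.592 0.177 0.15 -9.7; python3 -c "
from cell import monitor
from scipy.spatial.transform import Rotation as R;print(R.from_rotvec(monitor.observe()['ee_rot']).as_matrix().round(3), monitor.observe()['joints'])"
```

```text
t 0.6 pos [0.2536 0.5712 0.2268] head 156.06 tilt [ 0.  0. -1.] F [ 0.06 -0.07  0.3 ] w 1.0
shift cm [-46.93 -22.3    7.68] turn -14.2
[[-0.914  0.406  0.   ]
 [ 0.406  0.914  0.   ]
 [-0.     0.    -1.   ]] [-1.25560679  0.43447839  0.02500522  1.57319256 -0.01160403  1.13402467
 -0.07508657]
```

```bash
python3 -m crank '[[[-4.0,-1.9,0],0,0],[[-4.0,-1.9,0],0,0],[[-4.0,-1.9,0],0,0],[[-4.0,-1.9,0],0,0],[[-4.0,-1.9,0],0,0]]'; python3 -m crank '[[[-4.0,-1.9,0],0,0],[[-4.0,-1.9,0],0,0],[[-4.0,-1.9,0],0,0],[[-4.0,-1.9,0],0,0],[[-4.0,-1.9,0],0,0]]'; python3 -m crank '[[[0,0,0],-7,0],[[0,0,0],-7,0],[[0,0,0],0,0]]'; python3 go.py 0.592 0.177 0.15 -9.7
```

```text
clock: 1.1
position: [0.3988, 0.4018, 0.227]
ee_rot: [0.651, 3.073, 0.001]
force: [0.2, 0.8, -0.6]
width: 1.003
clock: 1.6
position: [0.5431, 0.2338, 0.227]
ee_rot: [0.651, 3.073, 0.001]
force: [0.2, 0.5, 0.3]
width: 0.999
clock: 1.9
position: [0.5423, 0.2349, 0.2267]
ee_rot: [-0.27, -3.13, -0.0]
force: [0.1, -0.7, 1.1]
width: 0.999
t 1.9 pos [0.5423 0.2349 0.2267] head 170.12 tilt [-0.  0. -1.] F [ 0.09 -0.66  1.09] w 0.999
shift cm [-5.89 -4.85  7.67] turn -0.2
```

```bash
python3 -m crank '[[[-2.95,-2.4,0],0,0],[[-2.95,-2.4,0],0,0],[[0,0,2],0,0],[[0,0,2],0,0],[[0,0,0],0,0]]'
python3 - <<'E'
from h import *
import go; go.need(0.592,.177,.15,-9.7)
c=get_calibration("wrist"); p,d=get_image("wrist"); cv2.imwrite("pics/w1.png",p[:,:,::-1])
X=unproj(c,d);hsv=cv2.cvtColor(p,cv2.COLOR_RGB2HSV)
m=(hsv[...,0]<18)&(hsv[...,1]>150)&(abs(X[...,2]-.046)<.006)
r=cv2.minAreaRect(X[m][:,:2].astype(np.float32));print("handle",r,m.sum(),X[m].mean(0))
E
```

```text
clock: 2.4
position: [0.5902, 0.1775, 0.1842]
ee_rot: [-0.277, -3.125, 0.003]
force: [-0.3, -0.7, 0.9]
width: 1.0
t 2.4 pos [0.5902 0.1775 0.1842] head 169.88 tilt [-0.004 -0.002 -1.   ] F [-0.3  -0.66  0.94] w 1.0
shift cm [-0.2  -0.01  3.42] turn -0.4
handle ((0.5928535461425781, 0.17529864609241486), (0.02563885785639286, 0.07834812998771667), 80.42272186279297) 1864 [0.58629091 0.17674749 0.04332739]
```

View pics/w1.png

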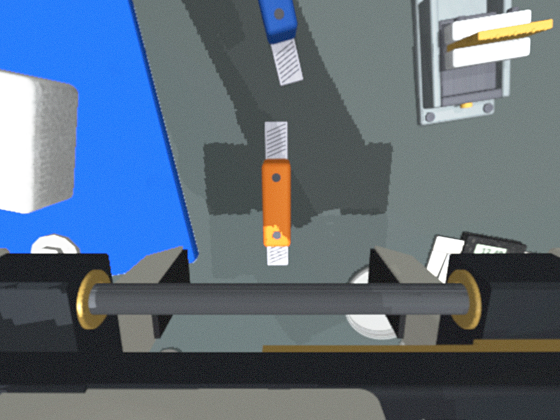

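```bash
python3 -m crank '[[[-0.25,0.1,3],-0.4,0],[[0,0,3.5],0,0],[[0,0,3.5],0,0],[[0,0,0],0,0]]'; python3 go.py 0.5925 0.1762 0.012 -9.7
```

```text
clock: 2.85
position: [0.592, 0.1782, 0.0838]
ee_rot: [-0.262, -3.125, 0.004]
force: [-0.5, 1.0, -0.5]
width: 1.001
t 2.85 pos [0.592  0.1782 0.0838] head 170.43 tilt [-0.006 -0.002 -1.   ] F [-0.53  1.01 -0.55] w 1.001
shift cm [-0.12 -0.17  7.18] turn 0.1
```

```bash
python3 -m crank '[[[-0.1,-0.15,3],0,0],[[0,0,2.5],0,0],[[0,0,1.5],0,0],[[0,0,0],0,0],[[0,0,0],0,0]]'; python3 go.py 0.5925 0.1762 0.012 -9.7
```

```text
clock: 3.35
position: [0.5962, 0.1772, 0.0183]
ee_rot: [0.262, 3.129, 0.001]
force: [0.7, -0.5, 0.0]
width: 1.002
t 3.35 pos [0.5962 0.1772 0.0183] head 170.45 tilt [ 0.002  0.001 -1.   ] F [ 0.65 -0.51  0.03] w 1.002
shift cm [ 0.35 -0.16  0.63] turn 0.1
```

```bash
python3 -m crank '[[[0,0,0],0,0],[[0,0,0],0,0]]'; python3 go.py 0.5925 0.1762 0.012 -9.7
```

```text
clock: 3.55
position: [0.5962, 0.1771, 0.0182]
ee_rot: [0.261, 3.129, 0.002]
force: [0.3, 0.2, 0.8]
width: 1.005
t 3.55 pos [0.5962 0.1771 0.0182] head 170.45 tilt [ 0.002  0.001 -1.   ] F [0.33 0.23 0.77] w 1.005
shift cm [ 0.35 -0.15  0.61] turn 0.2
```

```bash
python3 -m crank '[[[0.35,-0.1,0.5],0,0],[[0,0,0],0,0],[[0,0,0],0,160],[[0,0,0],0,200],[[0,0,0],0,255]]' 45; python3 -m crank '[[[0,0,0],0,255],[[0,0,0],0,255],[[0,0,0],0,255]]';python3 go.py 0.5925 0.1762 0.012 -9.7
```

```text
clock: 4.05
position: [0.5918, 0.1763, 0.0118]
ee_rot: [0.261, 3.131, 0.0]
force: [-0.7, -0.5, -0.5]
width: 0.786
clock: 4.35
position: [0.5917, 0.1763, 0.0117]
ee_rot: [0.261, 3.131, 0.0]
force: [-0.4, -0.7, 0.3]
width: 0.525
t 4.35 pos [0.5917 0.1763 0.0117] head 170.46 tilt [ 0.  0. -1.] F [-0.44 -0.74  0.28] w 0.525
shift cm [-0.08  0.   -0.03] turn 0.2
```

```bash
python3 -m crank '[[[0,0,0],0,255],[[0,0,0],0,255],[[0,0,0],0,255],[[0,0,0],0,255],[[0,0,0],0,255]]';python3 -m crank '[[[0,0,0],0,255],[[0,0,0],0,255],[[0,0,0],0,255]]'; python3 go.py 0.5925 0.1762 0.012 -9.7
```

```text
clock: 4.85
position: [0.5917, 0.1761, 0.0117]
ee_rot: [-0.262, -3.131, 0.0]
force: [-0.2, -1.4, 0.9]
width: 0.284
clock: 5.15
position: [0.5916, 0.1761, 0.0117]
ee_rot: [-0.262, -3.131, 0.0]
force: [0.2, -2.4, 0.2]
width: 0.277
t 5.15 pos [0.5916 0.1761 0.0117] head 170.45 tilt [-0. -0. -1.] F [ 0.24 -2.44  0.23] w 0.277
shift cm [-0.08  0.02 -0.03] turn 0.1
```

```bash
python3 -m crank '[[[0,0,-1],0,255],[[0,0,-3],0,255],[[0,0,-4],0,255],[[0,0,-4],0,255],[[0,0,-4],0,255]]';python3 -m crank '[[[0,0,-2],0,255],[[0,0,0],-8.4,255],[[0,0,0],0,255]]'; python3 go.py 0.45 0.361 0.18 -1.2
python3 - <<'E'
from h import *
c=get_calibration("wrist"); p,d=get_image("wrist"); cv2.imwrite("pics/w2.png",p[:,:,::-1])
E
```

```text
clock: 5.65
position: [0.5912, 0.1765, 0.1738]
ee_rot: [-0.261, -3.131, -0.001]
force: [0.9, 0.9, -2.0]
width: 0.278
clock: 5.95
position: [0.5918, 0.1766, 0.1931]
ee_rot: [0.027, 3.14, 0.002]
force: [-0.5, -1.1, -2.4]
width: 0.28
t 5.95 pos [0.5918 0.1766 0.1931] head 179.02 tilt [ 0.002  0.001 -1.   ] F [-0.51 -1.07 -2.43] w 0.28
shift cm [14.49 18.19  1.3 ] turn 0.2
```

View pics/w2.png

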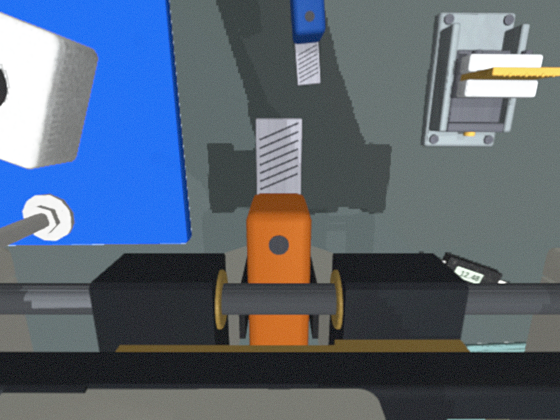

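The file is held square, its blade along the image vertical at px x≈279. Now I'll carry it over to the clamp.

```bash
python3 -m crank '[[[2.8,3.6,0],0,255],[[2.8,3.6,0],0,255],[[2.8,3.6,0],0,255],[[2.8,3.6,0],0,255],[[2.8,3.6,0],0,255]]';python3 -m crank '[[[0.2,0,0],0,255],[[0,0,0],0,255]]'; python3 go.py 0.45 0.361 0.18 -1.2
python3 - <<'E'
from h import *
for n in("scene","top"):
  p,d=get_image(n)
  cv2.imwrite(f"pics/{n}2.png",p[:,:,::-1])
p,d=get_image("top");crop(p,236,356,160,280,"pics/c3.png",5)
E
```

```text
clock: 6.5
position: [0.4535, 0.36, 0.1911]
ee_rot: [-0.038, -3.14, 0.001]
force: [0.1, 0.5, -2.6]
width: 0.278
clock: 6.7
position: [0.4516, 0.36, 0.1911]
ee_rot: [-0.031, -3.14, 0.001]
force: [0.7, -1.2, -2.1]
width: 0.284
t 6.7 pos [0.4516 0.36   0.1911] head 178.87 tilt [-0.001 -0.001 -1.   ] F [ 0.66 -1.17 -2.07] w 0.284
shift cm [0.17 0.09 1.11] turn 0.1
```

View pics/c3.png

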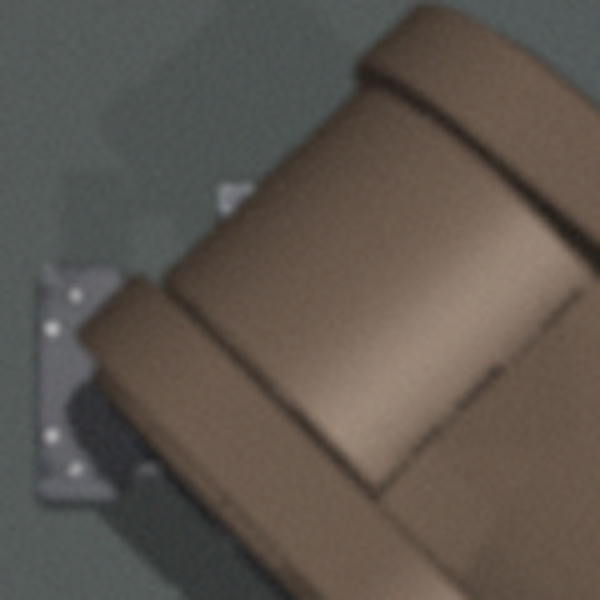

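View pics/scene2.png

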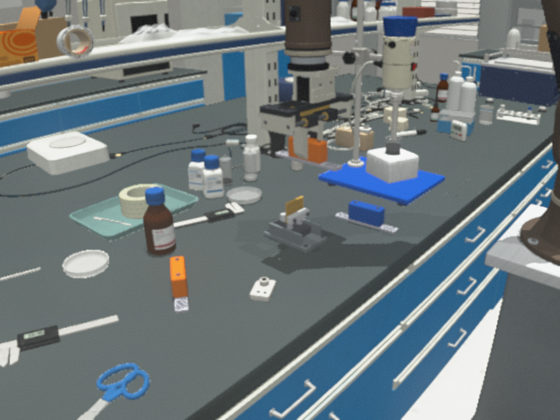

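```bash
python3 -m crank '[[[0,0.1,3],0,255],[[0,0,2.5],0,255],[[0,0,1.5],0,255],[[0,0,0.8],0,255],[[0,0,0],0,255]]';python3 -m crank '[[[0,0,0],0,255],[[0,0,0],0,255]]'; python3 go.py 0.4525 0.361 0.098 -1.2
python3 - <<'E'
from h import *
p,d=get_image("scene");crop(p,230,350,125,265,"pics/c4.png",4)
E
```

```text
clock: 7.35
position: [0.4537, 0.3587, 0.1128]
ee_rot: [-0.035, -3.14, 0.003]
force: [-0.2, -0.7, -1.8]
width: 0.285
clock: 7.55
position: [0.4541, 0.3604, 0.1148]
ee_rot: [0.032, 3.14, 0.002]
force: [0.5, -0.3, -1.0]
width: 0.281
t 7.55 pos [0.4541 0.3604 0.1148] head 178.82 tilt [ 0.001  0.001 -1.   ] F [ 0.52 -0.34 -1.01] w 0.281
shift cm [0.16 0.06 1.68] turn 0.0
```

View pics/c4.png

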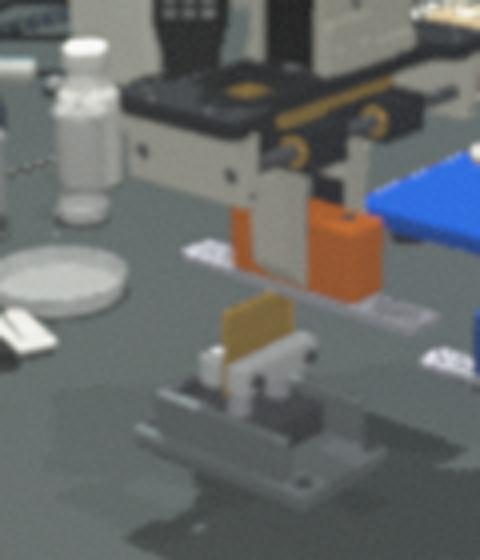

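Run:
```python
from h import *
c=get_calibration("scene")
pts=np.array([[.487,.335,.09],[.487,.385,.09],[.529,.360,.103],[.379,.363,.103],[.454,.360,.143]])
q=cv2.projectPoints(pts,cv2.Rodrigues(c['R'])[0],c['t'],K(c),c['D'])[0].reshape(-1,2)
print(np.round((q-[230,125])*4))
```

```text
[[289. 283.]
 [225. 313.]
 [195. 254.]
 [428. 330.]
 [308. 214.]]
```

```bash
python3 -m crank '[[[0.3,0,1.0],0,255],[[0,0,0],0,255],[[0,0,0],0,255]]'; python3 go.py 0.4525 0.361 0.098 -1.2
```

```text
clock: 7.9
position: [0.4499, 0.36, 0.1034]
ee_rot: [-0.031, -3.141, 0.001]
force: [1.3, -0.4, -2.5]
width: 0.281
t 7.9 pos [0.4499 0.36   0.1034] head 178.88 tilt [-0.001 -0.    -1.   ] F [ 1.29 -0.39 -2.52] w 0.281
shift cm [-0.26  0.1   0.54] turn 0.1
```

```bash
python3 -m crank '[[[0,0,0.3],0,255],[[-0.1,0,0.25],0,255],[[-0.1,0,0],0,255]]'; python3 go.py 0.4525 0.361 0.098 -1.2
```

```text
clock: 8.2
position: [0.4521, 0.3603, 0.0981]
ee_rot: [-0.031, -3.141, -0.0]
force: [-1.0, -0.2, 1.5]
width: 0.283
t 8.2 pos [0.4521 0.3603 0.0981] head 178.88 tilt [-0.  0. -1.] F [-1.04 -0.18  1.46] w 0.283
shift cm [-0.04  0.07  0.01] turn 0.1
```

```bash
python3 -m crank '[[[-0.7,0,0],0,255],[[-0.7,0,0],0,255],[[-0.7,0,0],0,255],[[-0.7,0,0],0,255],[[-0.7,0,0],0,255]]'; python3 go.py 0.5227 0.3595 0.098 -1.2
```

```text
clock: 8.7
position: [0.4881, 0.3593, 0.0982]
ee_rot: [0.032, 3.141, 0.0]
force: [-1.7, -1.4, 1.4]
width: 0.28
t 8.7 pos [0.4881 0.3593 0.0982] head 178.84 tilt [ 0.  0. -1.] F [-1.69 -1.43  1.36] w 0.28
shift cm [-3.46  0.09  0.02] turn 0.0
```

```bash
python3 -m crank '[[[-0.7,0,0],0,255],[[-0.7,0,0],0,255],[[-0.7,0,0],0,255],[[-0.7,0,0],0,255],[[-0.7,0,0],0,255]]'; python3 go.py 0.5227 0.3595 0.098 -1.2
```

```text
clock: 9.2
position: [0.5228, 0.3587, 0.0982]
ee_rot: [-0.031, -3.141, 0.0]
force: [-2.2, 0.1, 1.3]
width: 0.278
t 9.2 pos [0.5228 0.3587 0.0982] head 178.86 tilt [-0. -0. -1.] F [-2.25  0.09  1.27] w 0.278
shift cm [0.01 0.08 0.02] turn 0.1
```

```bash
python3 -m crank '[[[-0.1,0,-0.6],0,255],[[0,0,-1.5],0,255],[[0,0,-2],0,255],[[0,0,0],0,255],[[0,0,0],0,255]]'; python3 go.py 0.45 0.361 0.139 -1.2
python3 - <<'E'
from h import *
p,d=get_image("scene");crop(p,230,350,125,265,"pics/c5.png",4)
E
```

```text
clock: 9.7
position: [0.5235, 0.3589, 0.1399]
ee_rot: [0.031, 3.14, 0.001]
force: [0.4, -0.4, -2.8]
width: 0.282
t 9.7 pos [0.5235 0.3589 0.1399] head 178.87 tilt [ 0.001  0.001 -1.   ] F [ 0.36 -0.42 -2.81] w 0.282
shift cm [7.35 0.06 0.08] turn 0.1
```

View pics/c5.png

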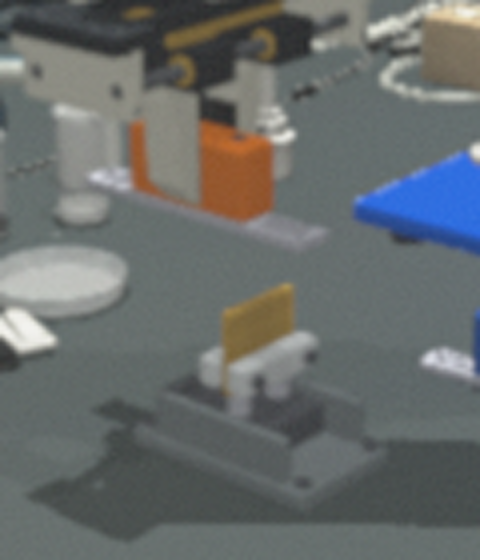

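The file is well clear and still square, and the plate has sprung up. I'll go back in the air.

```bash
python3 -m crank '[[[2.5,0,0],0,255],[[2.5,0,0],0,255],[[2.4,0.1,0],0,255],[[0,0,0],0,255],[[0,0,0],0,255]]'; python3 -m crank '[[[0,0,1.5],0,255],[[0,0,1.2],0,255],[[0,0,0],0,255],[[0,0,0],0,255]]'; python3 go.py 0.4505 0.361 0.1035 -1.2
```

```text
clock: 10.25
position: [0.4488, 0.3611, 0.1388]
ee_rot: [-0.03, -3.141, 0.001]
force: [1.0, -0.6, -2.5]
width: 0.279
clock: 10.65
position: [0.4496, 0.3608, 0.1118]
ee_rot: [-0.032, -3.141, 0.001]
force: [-0.2, -0.4, -1.6]
width: 0.281
t 10.65 pos [0.4496 0.3608 0.1118] head 178.82 tilt [-0.001 -0.001 -1.   ] F [-0.19 -0.37 -1.59] w 0.281
shift cm [-0.09  0.03  0.83] turn 0.0
```

```bash
python3 -m crank '[[[0,0,0.8],0,255],[[0,0,0],0,255],[[0,0,0.3],0,255],[[-0.1,0,0.25],0,255],[[-0.1,0,0],0,255]]'; python3 go.py 0.4515 0.361 0.0981 -1.2
```

```text
clock: 11.15
position: [0.4511, 0.3613, 0.0987]
ee_rot: [-0.031, -3.141, -0.0]
force: [-2.0, 0.6, 1.5]
width: 0.275
t 11.15 pos [0.4511 0.3613 0.0987] head 178.88 tilt [-0.  0. -1.] F [-1.97  0.59  1.47] w 0.275
shift cm [-0.04 -0.03  0.06] turn 0.1
```

```bash
python3 -m crank '[[[-0.7,0,0.05],0,255],[[-0.7,0,0],0,255],[[-0.7,0,0],0,255],[[-0.7,0,0],0,255],[[-0.7,0,0],0,255]]'; python3 go.py 0.5227 0.3595 0.098 -1.2
```

```text
clock: 11.65
position: [0.4871, 0.3604, 0.0983]
ee_rot: [0.032, 3.141, 0.0]
force: [-2.3, 0.2, 1.2]
width: 0.281
t 11.65 pos [0.4871 0.3604 0.0983] head 178.84 tilt [ 0.  0. -1.] F [-2.34  0.24  1.2 ] w 0.281
shift cm [-3.56 -0.01  0.03] turn 0.0
```

```bash
python3 -m crank '[[[-0.7,0,0],0,255],[[-0.7,0,0],0,255],[[-0.7,0,0],0,255],[[-0.7,0,0],0,255],[[-0.7,0,0],0,255]]'; python3 go.py 0.5227 0.3595 0.098 -1.2
```

```text
clock: 12.15
position: [0.5218, 0.3597, 0.0982]
ee_rot: [-0.031, -3.141, 0.0]
force: [-2.7, 0.1, 0.5]
width: 0.285
t 12.15 pos [0.5218 0.3597 0.0982] head 178.85 tilt [-0. -0. -1.] F [-2.75  0.06  0.52] w 0.285
shift cm [-0.09 -0.02  0.02] turn 0.1
```

```bash
python3 -m crank '[[[-0.1,0,-0.6],0,255],[[0,0,-1.5],0,255],[[0,0,-2.5],0,255],[[0,0,-3],0,255],[[0,0,0],0,255]]'; python3 -m crank '[[[-1.5,-3.6,0],0,255],[[-1.5,-3.6,0],0,255],[[-1.5,-3.6,0],0,255],[[-1.5,-3.6,0],0,255],[[-1.5,-3.6,0],0,255]]'; python3 -m crank '[[[0,0,0],0,255],[[0,0,0],0,255]]'; python3 go.py 0.60 0.177 0.012 -1.2
python3 - <<'E'
from h import *
p,d=get_image("scene");cv2.imwrite("pics/s3.png",p[:,:,::-1])
p,d=get_image("wrist");cv2.imwrite("pics/w3.png",p[:,:,::-1])
E
```

```text
clock: 12.65
position: [0.5245, 0.3613, 0.1798]
ee_rot: [0.031, 3.135, 0.008]
force: [0.5, -0.1, -2.2]
width: 0.28
clock: 13.15
position: [0.5939, 0.1767, 0.1746]
ee_rot: [0.031, 3.141, -0.0]
force: [1.3, 0.1, -2.2]
width: 0.281
clock: 13.35
position: [0.5939, 0.1768, 0.1745]
ee_rot: [0.036, 3.141, -0.0]
force: [-0.2, 1.1, -2.9]
width: 0.279
t 13.35 pos [0.5939 0.1768 0.1745] head 178.7 tilt [ 0. -0. -1.] F [-0.22  1.14 -2.91] w 0.279
shift cm [-0.6   0.03 16.25] turn -0.1
```

View pics/w3.png

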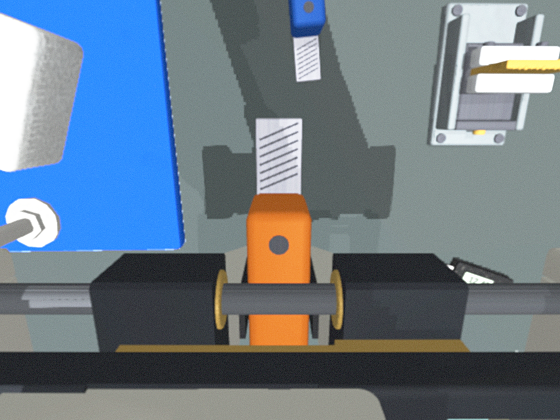

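View pics/s3.png

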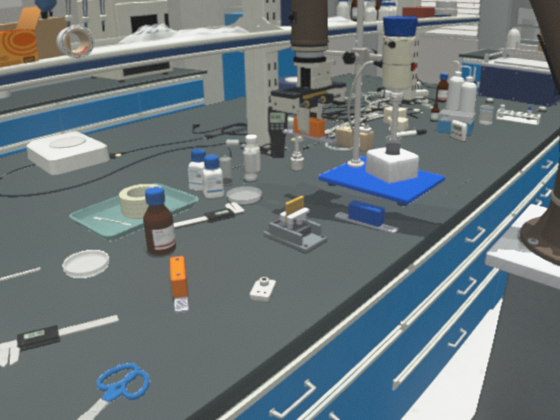

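The file's pose in the grip is unchanged: blade at px x≈279 and its tip at row 118, as before. Lowering it now.

```bash
python3 -m crank '[[[-0.4,0,3],0,255],[[0,0,4],0,255],[[0,0,3.5],0,255],[[0,0,2],0,255],[[0,0,0],0,255]]'; python3 -m crank '[[[0,0,1],0,255],[[0,0,0],0,255],[[0,0,0],0,255]]'; python3 go.py 0.60 0.177 0.012 -1.2
```

```text
clock: 13.95
position: [0.5948, 0.1793, 0.0462]
ee_rot: [-0.027, -3.136, 0.002]
force: [0.1, 0.1, -2.0]
width: 0.282
clock: 14.25
position: [0.5983, 0.1787, 0.0403]
ee_rot: [0.031, 3.14, 0.001]
force: [-0.8, 0.7, -1.7]
width: 0.279
t 14.25 pos [0.5983 0.1787 0.0403] head 178.88 tilt [ 0.001  0.001 -1.   ] F [-0.84  0.69 -1.69] w 0.279
shift cm [-0.17 -0.17  2.83] turn 0.1
```

```bash
python3 -m crank '[[[0,0,1.5],0,255],[[0,0,0.9],0,255],[[0,0,0],0,255],[[0,0,0],0,255]]'; python3 go.py 0.60 0.177 0.012 -1.2
```

```text
clock: 14.65
position: [0.5974, 0.178, 0.0147]
ee_rot: [-0.032, -3.14, 0.001]
force: [0.3, 0.4, -2.3]
width: 0.283
t 14.65 pos [0.5974 0.178  0.0147] head 178.85 tilt [-0.001 -0.    -1.   ] F [ 0.33  0.42 -2.26] w 0.283
shift cm [-0.26 -0.09  0.27] turn 0.1
```

```bash
python3 -m crank '[[[0,0,0.25],0,255],[[0,0,0],0,255]]'; python3 go.py 0.60 0.177 0.0117 -1.2
```

```text
clock: 14.85
position: [0.5978, 0.1782, 0.0127]
ee_rot: [0.031, 3.141, 0.0]
force: [-0.8, 0.3, -1.8]
width: 0.279
t 14.85 pos [0.5978 0.1782 0.0127] head 178.86 tilt [ 0.  0. -1.] F [-0.8   0.28 -1.83] w 0.279
shift cm [-0.22 -0.11  0.1 ] turn 0.1
```

```bash
python3 -m crank '[[[0,0,0.1],0,255],[[0,0,0],0,255]]'; python3 -m crank '[[[0,0,0],0,200],[[0,0,0],0,120],[[0,0,0],0,60],[[0,0,0],0,0],[[0,0,0],0,0]]'; python3 -m crank '[[[0,0,0],0,0],[[0,0,0],0,0],[[0,0,0],0,0],[[0,0,0],0,0],[[0,0,0],0,0]]'
```

```text
clock: 15.05
position: [0.5978, 0.1782, 0.0118]
ee_rot: [0.031, 3.141, 0.0]
force: [-0.2, 0.1, -2.7]
width: 0.28
clock: 15.55
position: [0.5979, 0.1782, 0.0119]
ee_rot: [0.031, 3.141, 0.0]
force: [0.5, -0.0, 0.0]
width: 0.577
clock: 16.05
position: [0.5977, 0.1781, 0.0117]
ee_rot: [-0.031, -3.141, 0.0]
force: [1.2, -0.5, -0.3]
width: 0.984
```

```bash
python3 -m crank '[[[0,0,-2],0,0],[[0,0,-3],0,0],[[0,0,-4],0,0],[[0,0,-4],0,0],[[0,0,-4],0,0]]'; python3 -m crank '[[[3,0,-3],0,0],[[4,0,0],0,0],[[4,0,0],0,0],[[0,0,0],0,0],[[0,0,0],0,0]]'
python3 - <<'E'
from h import *
c=get_calibration("wrist"); p,d=get_image("wrist"); cv2.imwrite("pics/w4.png",p[:,:,::-1])
X=unproj(c,d);hsv=cv2.cvtColor(p,cv2.COLOR_RGB2HSV)
m=(hsv[...,0]<18)&(hsv[...,1]>150)&(abs(X[...,2]-.046)<.006)
print(cv2.minAreaRect(X[m][:,:2].astype(np.float32)),X[m].mean(0))
p,d=get_image("scene"); cv2.imwrite("pics/s4.png",p[:,:,::-1]);crop(p,230,350,125,265,"pics/c6.png",4)
E
```

```text
clock: 16.55
position: [0.5975, 0.1781, 0.1833]
ee_rot: [-0.031, -3.141, -0.0]
force: [0.3, 1.2, -0.1]
width: 0.999
clock: 17.05
position: [0.4874, 0.1805, 0.2122]
ee_rot: [0.03, 3.141, 0.001]
force: [0.5, -0.2, 0.3]
width: 0.999
((0.5989079475402832, 0.17925286293029785), (0.024650780484080315, 0.07899271696805954), 88.37467956542969) [0.58680729 0.18008767 0.04243111]
```

View pics/c6.png

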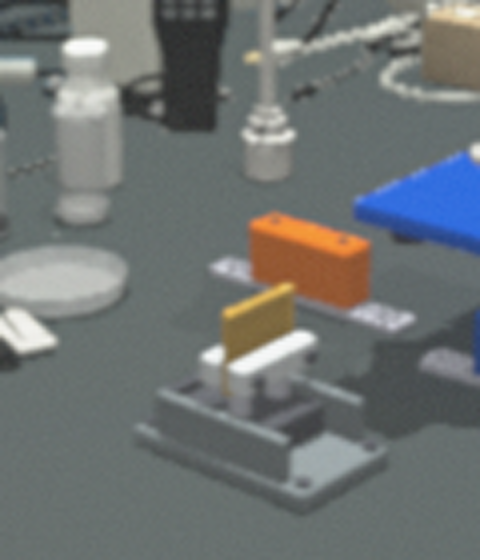

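View pics/w4.png

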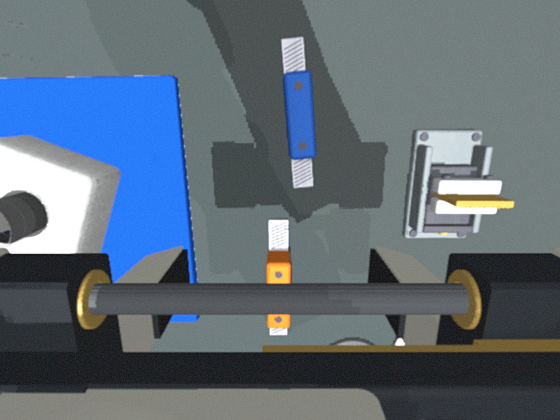

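The file lies flat about 0.2 m from the plate, the plate is up and on its stop, and the gripper is empty and clear.

```bash
python3 -c "
from cell import workorder; print(workorder.sign_off())"
```

```text
the job is handed in; nothing more can be done
None
```

I filed the brass edge with two forward strokes of about 7 cm and laid the orange-handled file back down. I handed the job in at about 17 s of the 61 s allowed; sign-off gives no verdict.

- **File used:** I took the orange-handled file nearer the base, at about (0.592, 0.177). I left the other orange file and the blue one alone.
- **Strokes:** The commanded depth was 3 to 4 mm below the free edge. The vertical force changed by about 3 to 4 N from the unloaded reading, which fits that depth. The file kept level and square, going from about 36 mm before the edge to about 35 mm past it. I lifted it 4 cm after the first stroke and 8 cm after the second, and came back in the air.
- **Last checks:** The file lies blade down at (0.599, 0.179), about 0.2 m from the plate edge. The plate looks fully sprung up and on its stop. The gripper is open, about 0.2 m up and touching nothing.

No check failed. The measured arm position was often a few millimetres off the commanded one after larger moves, so I corrected each time from the measured pose. I could not read the jaws and carriage values directly; I judged them from force, position and pictures.

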